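Put the cordless-tool battery on charge

TASK

Put the battery pack on charge: turn it upside down, set it in the mouth of the charger with its rail in the channel, contact end first, and slide it fully home under the guides. Push it home gently, without ramming or dropping it into the charger, and leave the drill case, the tape measure and the screwdriver where they are.

Things in the scene. Friction and masses are not known exactly. Their poses are not given: they have to be found in the camera images.
- pack: slide-on battery pack of a cordless tool, about 0.36 kg: dark grey body 100 x 60 x 44 mm (x, y, z), teal band round it, black T-rail on top. Starts rail up. Origin: centre of the flat face away from the rail. x points to the contact (nose) end, which enters the charger first; z from the flat face to the rail. Stands safely on either 60 x 44 mm end; grip it across its 60 mm
- pack_nose (a point): front end of the pack's rail, middle of its outer face: (42, 0, 56) mm in the pack's frame. The rail runs back from here to x = -28 mm: a head 46 mm wide and 5 mm thick (34 mm wide at the nose, corners cut) on a neck 32 mm wide; the pack's body begins 12 mm below the rail's outer face and reaches 8 mm past the nose
- pack_tail (a point): centre of the pack's rear end face, with the teal release button: (-50, 0, 22) mm in the pack's frame; the face to push on
- charger: smooth grey plastic charger screwed to the bench, 172 x 104 mm. Origin: on the bench, on the channel's centre line, 55 mm in from the mouth's edge. x is the way a pack slides in, z up. Its black channel, floor 28 mm above the bench, runs from x = -55 to the stops at x = 80 mm. Nothing beside it is over 10.5 mm above its floor; the hump behind, from x = 85 mm, is 55 mm above the bench
- charger_entry (a point): point on the channel floor just before the guides, (28, 0, 28) mm in the charger's frame: set the pack down rail down, nose first, head flat on the floor, with pack_nose about here, then slide it 52 mm along x. Low side walls (6 mm) flare from 50 mm apart at the guides (x = 35 mm) to 73 mm apart 47 mm nearer the mouth
- charger_home (a point): point on the channel floor at the stops, (80, 0, 28) mm in the charger's frame; pack_nose lies here when the pack is fully home. From x = 35 mm to here guides overhang the channel: 50 mm wide inside, 38 mm between the lips, lips 7 to 10.5 mm above the floor; the rail head slides under them
- shutter (a joint): small teal sprung shutter over the charger's contacts, pushed back by the pack's nose over the last 13 mm: 0 = forward, about 0.013 (m) with the pack home. The spring is weak (under 0.3 N), so friction keeps the pack home
- drill_case: closed green drill case lying behind the work, 93 x 150 x 32 mm; leave it alone. Origin: centre of its underside
- tape_rule: grey pocket tape measure standing behind the work, 45 x 81 x 70 mm; leave it alone. Origin: centre of its underside
- screwdriver: yellow-handled screwdriver lying at the right of the work, 184 mm long, 30 mm high; leave it alone. Origin: under its centre
Mind the look-alikes: they are no part of the job. What is shaped like the charger but pink or yellow is not meant.

How it is judged:
On the way:
1. the pack has been turned upside down (angle between pack's own z axis and vertical above 2.97 rad), for 0.2 s.
At the end, for the whole second after the job is handed in: The pack lies upside down in the charger (within 0.09 rad of exactly inverted), in line with it (0.1 rad), pack_nose within 6 mm of charger_home, at rest (under 20 mm/s) (distance between pack_nose and charger_home below 0.006 m and angle between pack's own z axis and vertical above 3.05 rad and angle between the x axis of pack and the x axis of charger, either way round below 0.1 rad and linear speed of pack below 0.02 m/s); the robot touches nothing.
It fails at once if the pack is rammed into the charger or dropped on it (over 45 N between them) (contact force between pack and charger above 45 N).
It fails at once if the drill case is moved more than 3 cm (distance of drill_case from where it was at the start of the episode above 0.03 m).
It fails at once if the tape measure is moved more than 3 cm (distance of tape_rule from where it was at the start of the episode above 0.03 m).
It fails at once if the screwdriver is moved more than 3 cm (distance of screwdriver from where it was at the start of the episode above 0.03 m).
It also fails if it takes over 72 s, if anything falls off the work surface, if the arm or the gripper's body presses on something with over 40 N, if the wrist force passes 120 N, or if a joint passes its speed limit or range.

ROBOT

A 7-joint arm with a two-finger parallel gripper is mounted at the origin on the work surface; the furniture and walls round the work are solid. World frame = base frame: x ahead of the robot, y to its left, z up, the work surface at z = 0. Lengths are in m, angles in rad, forces in N, time in s.
With the tool pointing down it reaches from about 0.425 to 0.875 m from the base axis. Payload 4.7 kg.
Tool frame: the origin (TCP) lies midway between the tips of the shut fingers; the grasp point (between the pads) lies 19 mm behind it; z points along the fingers, y is the line along which they close (so a half turn about z gives the same grasp; the last joint's range is limited). The gripper opens to 87 mm and grips with 3 to 60 N. Pads are 19 mm wide; open, the fingers measure 117 mm over their backs; the gripper's body (75 mm by 190 mm) begins 51 mm behind the grasp point.
Start: joints at [1.311, 0.321, -0.07, 1.45, 0.023, 1.371, -0.057], TCP at [0.176, -0.626, 0.223] pointing down, gripper open.
Joint ranges: [-2.86, 2.86], [-0.3, 2.09], [-1.38, 1.24], [0.06, 2.45], [-1.56, 4.7], [0.09, 2.05], [-2.69, 2.69]. Speed limits (rad/s): [2.57, 2.57, 3.14, 3.14, 3.14, 3.14, 3.14].

INTERFACE

Orientations are given as a rotation vector (axis times angle).
In Python, from bench import ctrl gives the robot as it stands. The module is installed in compiled form; this text tells all that it offers.
- The arm moves only by the shell command python3 -m handwheel 'ROWS' [FORCE]. ROWS is JSON, a list of rows, each a list of 7 numbers: the finger opening in m, from 0 to 0.087, then the shift along the tool's x, y, z in m, then the turn, a rotation vector about the tool's x, y, z in degrees. A call has 1 to 12 rows; each row shifts and turns the commanded pose from where the row before left it, along the tool's axes as they then stand; what a row does not reach is not made up. A row lasts 1/8 s, in which the tool goes at most 62.5 mm and 10.7 degrees, less where a joint would pass 70% of its speed; a pose out of reach is approached as far as the arm can. A call is refused whole if a number of a shift passes 0.0625 or a number of a turn 10.7, either way. A call with a gripper value outside its range is refused whole. The fingers move at their own pace and stop on an object; FORCE is the grip in N (left out, the last holds). Time passes only in rows, so rows that do not move let the fingers close. It gives the time, the measured TCP pose, the force, the opening and the grip force at its end, in the units of the state.
- ctrl.get_state(): the state, without advancing time (a new reading comes with each control period).
- ctrl.get_image(name): name is "scene" or "top" or "wrist"; returns (picture, depth): 420x560x3 uint8, blue, green, red; 420x560 float32, m along the optical axis (not along the pixel's ray), 0 where there is no reading.
- ctrl.camera_info(name): a dict with "intrinsics" (3x3 intrinsics, pixels), "R" (3x3) and "t" (3): a world point X has camera coordinates R X + t. Camera axes: x right, y down, z forward; pixel columns grow to the right and rows downward; lengths in m; the calibration is good to about 2 mm. A picture is of the moment at which its call begins: read the wrist's pose just before it. camera_info takes no time and is no camera call; for the wrist camera it gives the pose at the moment of the call.
- ctrl.close_job(): hands the job in; it is judged then, once.
The state is a dict: "time": time; "joint_positions": joint angles; "qd": joint speeds; "joint_torque": joint torques, N m; "position": TCP position; "tool_rot": TCP orientation; "ft_force": force on the tool from outside, world axes, zero at the start; "torque": the same for the moment, N m; "grip_width": opening from 0.0 (shut) to 1.0 (fully open); "grip_force": force on a finger pad.
Only numpy, scipy, OpenCV 4.12 (cv2) and the standard library are available. Lean on these libraries where they do the work, as an engineer would, in place of code of your own. Each camera call takes 0.05 s, during which the arm holds its last target. There are 200 camera calls.

## Working session

There is one attempt and no reset: what is moved stays moved. The work goes in short steps, Python scripts to look and compute and a shell command to move; the robot and the scene stay as the last step left them, time stands still between calls to the robot, and variables do not carry over. Pictures are saved under pics/ and viewed, at most 10 in all, crops included, and the job is handed in when it is done.

```bash
mkdir -p pics; python3 - <<'E'
from bench import ctrl
import cv2,numpy as np
s=ctrl.get_state();print(s)
for n in("top","scene"):
    im,d=ctrl.get_image(n);cv2.imwrite(f"pics/{n}0.png",im);np.save(f"pics/{n}0.npy",d)
    print(n,ctrl.camera_info(n))
E
```

```text
{'time': 0.0, 'joint_positions': array([ 1.31109032,  0.3218098 , -0.07005142,  1.45167187,  0.02257181,
        1.37080381, -0.05689232]), 'qd': array([ 5.88645029e-04,  1.29583803e-03, -1.37384686e-04,  1.34681777e-03,
        1.48256340e-04,  5.78346235e-05, -1.58767769e-03]), 'joint_torque': array([ 1.17017862e-03, -4.91285348e+01, -4.03574500e-01, -3.12524235e+01,
       -6.42375438e-02,  4.35809931e-02,  1.84777609e-04]), 'position': array([ 0.17554956, -0.62526824,  0.22147139]), 'tool_rot': array([-3.11033937e+00, -4.28496655e-01,  5.35464692e-04]), 'ft_force': array([ 0.30629898,  0.27095818, -0.04705175]), 'torque': array([ 0.04051553, -0.00365728, -0.01614722]), 'grip_force': 0.0, 'grip_width': 1.0014076485305967}
top {'intrinsics': array([[477.56588765,   0.        , 275.44762138],
       [  0.        , 477.56588765, 218.84971459],
       [  0.        ,   0.        ,   1.        ]]), 'R': array([[ 0.02873886, -0.99956794,  0.00616547],
       [-0.99257556, -0.029266  , -0.11805614],
       [ 0.11818557, -0.0027269 , -0.99298778]]), 't': array([-0.04304134,  0.47466137,  1.41813042])}
scene {'intrinsics': array([[538.55256033,   0.        , 270.05478771],
       [  0.        , 538.55256033, 212.48845125],
       [  0.        ,   0.        ,   1.        ]]), 'R': array([[-0.8873227 , -0.46112775, -0.00443023],
       [-0.33577409,  0.65263695, -0.67920599],
       [ 0.31609207, -0.60118733, -0.73393433]]), 't': array([0.38517439, 0.20069816, 1.49227691])}
```

View pics/top0.png

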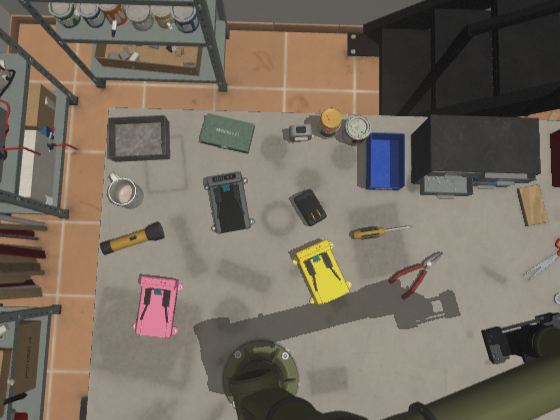

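View pics/scene0.png

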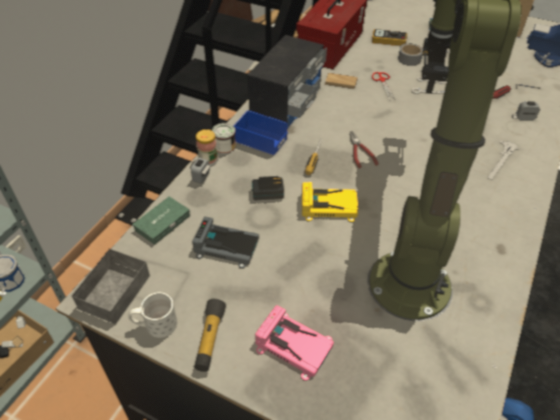

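The top view shows the dark pack near (310,207) and the grey charger near (230,203), with its hump at the top of the picture, away from the robot. The pink one at (157,305) and the yellow one at (323,272) are decoys. In the scene view the pack is at (267,188) and the charger at (225,243).

```bash
cat > h.py <<'E'
import numpy as np,cv2
from bench import ctrl
from scipy.spatial.transform import Rotation as Ro
def ray(ci,px):
    px=np.atleast_2d(px).astype(float)
    d=np.c_[px,np.ones(len(px))]@np.linalg.inv(ci["intrinsics"]).T
    return -ci["R"].T@ci["t"], d@ci["R"]
def plane(ci,px,z):
    c,d=ray(ci,px); return c+d*((z-c[2])/d[:,2])[:,None]
def withdepth(ci,px,dep):
    c,d=ray(ci,px); return c+d*np.asarray(dep)[:,None]
def cloud(ci,dep):
    v,u=np.mgrid[:420,:560]; p=withdepth(ci,np.c_[u.ravel(),v.ravel()],dep.ravel()); return p.reshape(420,560,3)
def tri(a,pa,b,pb):
    c1,d1=ray(a,pa);c2,d2=ray(b,pb);d1=d1[0];d2=d2[0]
    s=np.linalg.lstsq(np.c_[d1,-d2],c2-c1,rcond=None)[0]
    return (c1+s[0]*d1+c2+s[1]*d2)/2,np.linalg.norm(c1+s[0]*d1-c2-s[1]*d2)
def tool(): 
    s=ctrl.get_state(); return s["position"],Ro.from_rotvec(s["tool_rot"])
def snap(n,tag):
    ci=ctrl.camera_info(n); im,d=ctrl.get_image(n); cv2.imwrite(f"pics/{tag}.png",im); np.savez(f"pics/{tag}.npz",d=d,**ci); return im,d,ci
E
python3 - <<'E'
from h import *
ci=ctrl.camera_info("top");d=np.load("pics/top0.npy");P=cloud(ci,d)
im=cv2.imread("pics/top0.png")
for nm,(u,v,w,h) in dict(pack=(288,183,45,50),chg=(196,165,65,75)).items():
    q=P[v:v+h,u:u+w].reshape(-1,3); 
    for lo,hi in((.03,.08),(.02,.036),(.038,.05),(.05,.065)):
        m=q[(q[:,2]>lo)&(q[:,2]<hi)]
        if len(m)>20:
            r=cv2.minAreaRect((m[:,:2]*1000).astype(np.float32)); print(nm,lo,hi,len(m),m.mean(0).round(3),r)
print("bench z",np.median(P[240:260,240:280,2]))
a=im[175:240,190:340]; cv2.imwrite("pics/crop1.png",cv2.resize(a,None,fx=5,fy=5,interpolation=cv2.INTER_CUBIC))
p,R=tool();print(p,R.as_matrix().round(3)); w=ctrl.camera_info("wrist");print(-w["R"].T@w["t"],w["R"].T.round(3),w["intrinsics"])
E
```

```text
pack 0.03 0.08 662 [ 0.514 -0.131  0.05 ] ((516.255615234375, -132.61647033691406), (101.5915298461914, 61.623443603515625), 32.66015625)
pack 0.02 0.036 38 [ 0.497 -0.121  0.029] ((510.1861572265625, -128.434326171875), (101.96228790283203, 57.791526794433594), 39.215450286865234)
pack 0.038 0.05 282 [ 0.518 -0.128  0.043] ((515.7708129882812, -132.1949462890625), (101.03487396240234, 59.901817321777344), 32.29059600830078)
pack 0.05 0.065 345 [ 0.51  -0.135  0.056] ((513.2858276367188, -132.5546112060547), (93.42723083496094, 48.674922943115234), 32.21378707885742)
chg 0.03 0.08 949 [0.547 0.119 0.042] ((523.2864990234375, 114.88833618164062), (171.7674560546875, 103.74226379394531), 11.90703010559082)
chg 0.02 0.036 1382 [0.503 0.11  0.028] ((510.3816833496094, 112.37161254882812), (147.8852081298828, 103.86796569824219), 11.944596290588379)
chg 0.038 0.05 177 [0.56  0.121 0.043] ((555.2616577148438, 126.86555480957031), (115.41776275634766, 102.61370849609375), 4.042762756347656)
chg 0.05 0.065 320 [0.59  0.129 0.056] ((591.3497314453125, 129.3677215576172), (31.73586082458496, 103.49695587158203), 11.953192710876465)
bench z 0.0005064962372403059
[ 0.17561902 -0.62530871  0.22157408] [[ 0.963  0.271 -0.001]
 [ 0.271 -0.963  0.002]
 [-0.    -0.002 -1.   ]]
[ 0.24488026 -0.60553926  0.38376356] [[ 0.271 -0.929 -0.251]
 [-0.963 -0.262 -0.069]
 [-0.002  0.26  -0.966]] [[352.74863203   0.         279.95621928]
 [  0.         352.74863203 207.06542863]
 [  0.           0.           1.        ]]
```

View pics/crop1.png

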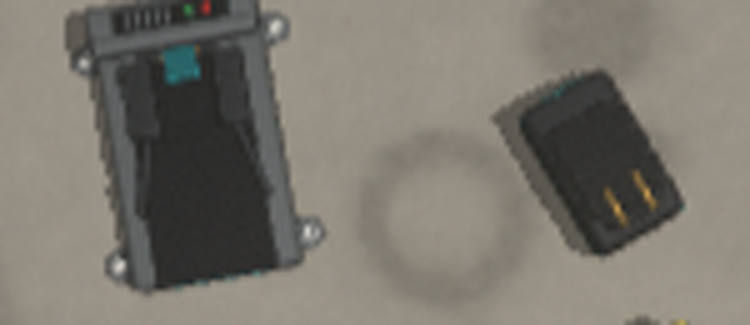

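The crop shows brass contacts on the pack's lower-right end (about (630,205)), so the nose points at roughly 212° in world yaw. The charger's hump and teal shutter are at the top, so its x axis is about +11.9°. I'll go above the pack.

```bash
python3 -m handwheel '[[0.087,0.047,-0.0385,0,0,0,0],[0.087,0.047,-0.0385,0,0,0,0],[0.087,0.047,-0.0385,0,0,0,0],[0.087,0.047,-0.0385,0,0,0,0],[0.087,0.047,-0.0385,0,0,0,0],[0.087,0.047,-0.0385,0,0,0,0],[0.087,0.047,-0.0385,0,0,0,0],[0.087,0.047,-0.0385,0,0,0,0],[0.087,0.047,-0.0385,0,0,0,0],[0.087,0.047,-0.0385,0,0,0,-8.4],[0.087,0,0,0,0,0,-8.4],[0.087,0,0,0,0,0,0]]' 20
cat >> h.py <<'E'
def goto(gx,gy,gz,yaw,tilt):
    """grasp point target, yaw of tool x (deg), tilt about tool y (deg): remaining shift (present tool axes, TCP) and turn (rotvec deg, tool)"""
    p,R=tool(); T=Ro.from_matrix(np.array([[np.cos(np.radians(yaw)),np.sin(np.radians(yaw)),0],[np.sin(np.radians(yaw)),-np.cos(np.radians(yaw)),0],[0,0,-1]]).T)*Ro.from_rotvec([0,np.radians(tilt),0])
    tcp=np.array([gx,gy,gz])+T.apply([0,0,.019])
    print("shift now-axes mm",(R.inv().apply(tcp-p)*1000).round(1),"shift target-axes",(T.inv().apply(tcp-p)*1000).round(1),"turn",np.degrees((R.inv()*T).as_rotvec()).round(2),"q",ctrl.get_state()["joint_positions"].round(2))
E
python3 - <<'E'
from h import *
im,d,ci=snap("wrist","w1")
goto(.5244,-.127,.12,32.5,0)
E
```

```text
time: 1.6
position: [0.524, -0.1276, 0.222]
tool_rot: [-3.016, -0.878, 0.002]
ft_force: [-0.4, -0.1, -0.8]
grip_width: 1.002
grip_force: 0.0
shift now-axes mm [  1.5  -0.9 121.1] shift target-axes [  1.4  -0.9 121.1] turn [-0.02  0.05 -0.2 ] q [ 0.72  0.12 -0.57  1.71  0.07  1.33 -0.87]
```

View pics/w1.png

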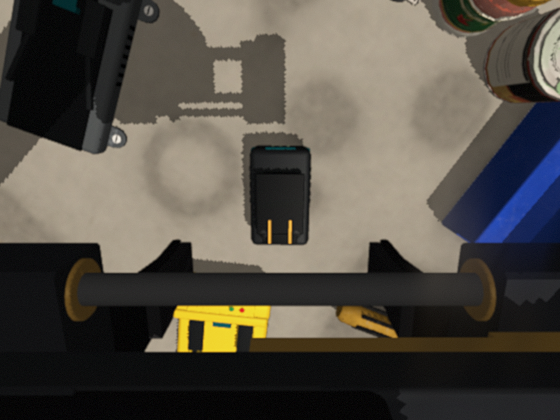

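The wrist view shows the pack upright at about (280,195): contacts at the bottom (240), teal tail at the top (148). I'll refine its pose from the wrist depth and triangulate the tail as a check.

```bash
python3 - <<'E'
from h import *
z=np.load("pics/w1.npz");ci={k:z[k] for k in("intrinsics","R","t")};P=cloud(ci,z["d"])
q=P[135:255,235:325].reshape(-1,3)
for lo,hi in((.03,.08),(.040,.047),(.053,.06)):
    m=q[(q[:,2]>lo)&(q[:,2]<hi)]; print(lo,hi,len(m),np.median(m[:,2]).round(4),cv2.minAreaRect((m[:,:2]*1000).astype(np.float32)))
# gold contacts, two views, for height
def gold(im,x0,x1,y0,y1):
    h=cv2.cvtColor(im,cv2.COLOR_BGR2HSV)[y0:y1,x0:x1]; m=cv2.inRange(h,(12,130,90),(30,255,255)); v,u=np.nonzero(m); return np.array([u.mean()+x0,v.mean()+y0]),len(u)
a,na=gold(cv2.imread("pics/w1.png"),250,312,205,245); b,nb=gold(cv2.imread("pics/top0.png"),295,330,195,228)
print(a,na,b,nb,tri(ci,a,ctrl.camera_info("top"),b))
E
```

```text
0.03 0.08 5793 0.0553 ((513.5709228515625, -132.64242553710938), (100.88318634033203, 61.079315185546875), 31.508777618408203)
0.04 0.047 2304 0.0436 ((514.0383911132812, -132.51541137695312), (99.24343872070312, 60.61861801147461), 31.229812622070312)
0.053 0.06 3208 0.0562 ((507.41265869140625, -136.80490112304688), (69.97102355957031, 45.691688537597656), 32.38276290893555)
[279.44502618 231.43455497] 191 [316.11111111 214.44444444] 9 (array([ 0.48898647, -0.14921151,  0.05664889]), np.float64(0.0008299304666074368))
```

```bash
python3 -m handwheel '[[0.087,0,0,0,0,-10,0],[0.087,0,0,0,0,-10,0],[0.087,0,0,0,0,-10,0],[0.087,0,0,0,0,-10,0.5],[0.087,0,0,0,0,0,0]]'
python3 - <<'E'
from h import *
goto(.5227,-.1273,.026,31.8,-40)
E
```

```text
time: 2.28
position: [0.524, -0.1268, 0.2173]
tool_rot: [2.674, 0.77, -0.982]
ft_force: [-0.2, 0.5, -0.1]
grip_width: 1.005
grip_force: 0.0
shift now-axes mm [122.9  -0.2 165.8] shift target-axes [122.   -0.2 166.4] turn [0.18 0.31 0.27] q [ 0.33  0.59 -0.55  1.33  0.54  1.97 -1.22]
```

```bash
python3 -m handwheel '[[0.087,0.041,0,0,0,0,0],[0.087,0.041,0,0,0,0,0],[0.087,0.040,0,0.02,0,0,0],[0.087,0,0,0.04,0,0,0],[0.087,0,0,0.03,0,0,0],[0.087,0,0,0,0,0,0]]'
python3 - <<'E'
from h import *
goto(.5227,-.1273,.026,31.8,-40)
E
```

```text
time: 3.02
position: [0.553, -0.1133, 0.076]
tool_rot: [2.677, 0.758, -0.972]
ft_force: [-0.0, -0.5, -0.3]
grip_width: 0.999
grip_force: 0.0
shift now-axes mm [ 6.8 -4.5 78.6] shift target-axes [ 6.8 -4.1 78.6] turn [ 0.3   0.04 -0.29] q [ 0.29  0.77 -0.52  1.35  0.58  1.8  -1.33]
```

```bash
python3 -m handwheel '[[0.087,0.006,-0.004,0.026,0,0,0],[0.087,0,0,0.026,0,0,0],[0.087,0,0,0.020,0,0,0],[0.087,0,0,0,0,0,0],[0.087,0,0,0,0,0,0]]'
python3 - <<'E'
from h import *
goto(.5227,-.1273,.026,31.8,-40)
E
```

```text
time: 3.65
position: [0.5186, -0.1285, 0.0173]
tool_rot: [2.676, 0.766, -0.968]
ft_force: [0.3, 0.0, -0.3]
grip_width: 0.997
grip_force: 0.0
shift now-axes mm [-2.4  1.   9.7] shift target-axes [-2.4  1.1  9.7] turn [ 0.44 -0.13 -0.03] q [ 0.32  0.78 -0.52  1.48  0.6   1.67 -1.36]
```

```bash
python3 -m handwheel '[[0.087,-0.002,0.001,0.009,0,0,0],[0.087,0,0,0,0,0,0],[0.05,0,0,0,0,0,0],[0.05,0,0,0,0,0,0],[0.05,0,0,0,0,0,0],[0.05,0,0,0,0,0,0],[0.05,0,0,0,0,0,0],[0.05,0,0,0,0,0,0]]' 35
python3 - <<'E'
from h import *
goto(.5227,-.1273,.026,31.8,-40)
E
```

```text
time: 4.65
position: [0.512, -0.1336, 0.0106]
tool_rot: [2.675, 0.766, -0.971]
ft_force: [1.6, -0.8, -0.7]
grip_width: 0.69
grip_force: 35.0
shift now-axes mm [-0.4  0.3 -0.8] shift target-axes [-0.4  0.3 -0.8] turn [ 0.42 -0.02  0.02] q [ 0.33  0.78 -0.51  1.5   0.6   1.66 -1.36]
```

```bash
python3 -m handwheel '[[0.05,-0.019,0,-0.023,0,0,0],[0.05,-0.026,0,-0.031,0,0,0],[0.05,-0.026,0,-0.031,0,0,0],[0.05,0,0,0,-6.4,0,-7.7],[0.05,0,0,0,-6.4,0,-7.7],[0.05,0,0,0,-6.4,0,-7.7],[0.05,0,0,0,-6.4,0,-7.7],[0.05,0,0,0,0,10,0],[0.05,0,0,0,0,10,0],[0.05,0,0,0,0,10,0],[0.05,0,0,0,0,10,0],[0.05,0,0,0,0,0,0]]'
python3 - <<'E'
from h import *
p,R=tool();print(R.as_matrix().round(3))
goto(.51,-.065,.16,72,0);goto(.51,-.065,.16,72,50)
E
```

```text
time: 6.15
position: [0.5093, -0.1388, 0.1209]
tool_rot: [2.547, 1.834, -0.006]
ft_force: [0.7, -0.7, -3.1]
grip_width: 0.686
grip_force: 35.0
[[ 0.317  0.948 -0.002]
 [ 0.948 -0.317 -0.004]
 [-0.005 -0.    -1.   ]]
shift now-axes mm [ 70.1 -22.7 -20.4] shift target-axes [ 70.4 -22.1 -20.1] turn [-0.02  0.26 -0.49] q [ 0.91  0.21 -0.77  1.86  0.17  1.14 -0.24]
shift now-axes mm [ 84.7 -22.9 -27.3] shift target-axes [ 75.2 -22.1  47.8] turn [ 0.19 50.26 -0.47] q [ 0.91  0.21 -0.77  1.86  0.17  1.14 -0.24]
```

```bash
python3 -m handwheel '[[0.05,0.04,-0.011,-0.014,0,0,0],[0.05,0.045,-0.012,-0.014,0,0,0],[0.05,0,0,0,0,10,0],[0.05,0,0,0,0,10,0],[0.05,0,0,0,0,10,0],[0.05,0,0,0,0,10,0],[0.05,0,0,0,0,10,0],[0.05,0,0,0,0,0,0],[0.05,0,0,0,0,0,0]]'
python3 - <<'E'
from h import *
p,R=tool();print(R.as_matrix().round(3))
goto(.51,-.065,.064,72,50)
E
```

```text
time: 7.28
position: [0.5159, -0.0428, 0.1494]
tool_rot: [-1.996, -1.46, -0.925]
ft_force: [0.2, 0.6, -2.2]
grip_width: 0.689
grip_force: 35.0
[[ 0.196  0.953  0.231]
 [ 0.616 -0.303  0.727]
 [ 0.763  0.    -0.646]]
shift now-axes mm [-80.    1.2  56.7] shift target-axes [-80.2   1.3  56.3] turn [-0.26  0.26  0.25] q [ 1.27  0.38 -0.79  1.93 -0.63  1.2   0.5 ]
```

```bash
python3 -m handwheel '[[0.05,-0.027,0,0.019,0,0,0],[0.05,-0.027,0,0.019,0,0.2,0.2],[0.05,-0.025,0,0.018,0,0,0],[0.05,0,0,0,0,0,0],[0.05,0,0,0,0,0,0]]'
python3 - <<'E'
from h import *
goto(.51,-.065,.064,72,50)
im,d,ci=snap("scene","s1")
cv2.imwrite("pics/s1c.png",cv2.resize(im[110:280,170:360],None,fx=3,fy=3))
E
```

```text
time: 7.9
position: [0.5144, -0.0515, 0.0544]
tool_rot: [-1.996, -1.455, -0.931]
ft_force: [0.4, -0.3, -2.5]
grip_width: 0.685
grip_force: 35.0
shift now-axes mm [-1.8  0.   2. ] shift target-axes [-1.8  0.   2. ] turn [-0.11  0.03  0.14] q [ 1.22  0.55 -0.74  1.97 -0.57  1.05  0.58]
```

View pics/s1c.png

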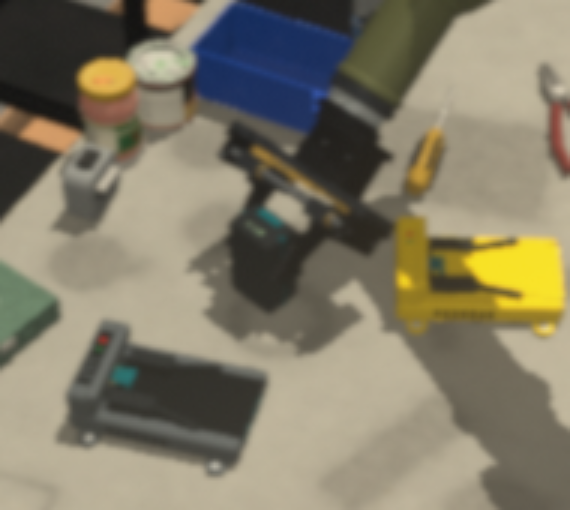

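The crop shows the pack hanging tail-up, teal at (272,218), clear of everything. I'll lower it to touch.

```bash
python3 -m handwheel '[[0.05,-0.003,0,0.0026,0,0,0],[0.05,0,0,0,0,0,0]]' | grep -E "position|ft"; python3 -m handwheel '[[0.05,-0.0015,0,0.0013,0,0,0],[0.05,0,0,0,0,0,0]]' | grep -E "position|ft"
```

```text
position: [0.5144, -0.0528, 0.0498]
ft_force: [-0.1, -1.0, 3.8]
position: [0.5145, -0.0527, 0.0497]
ft_force: [-4.7, -5.6, 16.6]
```

```bash
python3 -m handwheel '[[0.05,0.0012,0,-0.001,0,0,0],[0.087,0,0,0,0,0,0],[0.087,0,0,0,0,0,0],[0.087,0,0,0,0,0,0],[0.087,0,0,0,0,0,0],[0.087,0,0,-0.03,0,0,0],[0.087,0,0,-0.06,0,0,0],[0.087,0.04,0,-0.04,0,0,0],[0.087,0.02,0,0,0,-10,0],[0.087,0,0,0,0,-10,0],[0.087,0,0,0,0,-10,0],[0.087,0,0,0,0,-10,0]]'
python3 -m handwheel '[[0.087,0,0,0,0,-10,0],[0.087,0,0,0,0,-10,0],[0.087,0,0,0,0,0,0]]'
python3 - <<'E'
from h import *
goto(.51,-.063,.062,72,-40)
im,d,ci=snap("wrist","w2");P=cloud(ci,d);m=(P[...,2]>.085)&(P[...,2]<.112)&(abs(P[...,0]-.51)<.08)&(abs(P[...,1]+.063)<.08)
q=P[m];print(len(q),np.median(q[:,2]),cv2.minAreaRect((q[:,:2]*1000).astype(np.float32)))
im,d,ci=snap("top","t2");P=cloud(ci,d);m=(P[...,2]>.085)&(P[...,2]<.112)&(abs(P[...,0]-.51)<.08)&(abs(P[...,1]+.063)<.08)
q=P[m];print(len(q),np.median(q[:,2]),cv2.minAreaRect((q[:,:2]*1000).astype(np.float32)))
E
```

```text
time: 9.95
position: [0.4949, -0.1111, 0.1786]
tool_rot: [-2.457, -1.783, -0.209]
ft_force: [0.6, 0.5, 0.7]
grip_width: 1.003
grip_force: 0.0
time: 10.32
position: [0.4956, -0.1056, 0.1775]
tool_rot: [2.447, 1.797, -0.212]
ft_force: [0.3, 0.8, -0.6]
grip_width: 0.999
grip_force: 0.0
shift now-axes mm [ 54.3   1.3 122.6] shift target-axes [108.7   0.6  78.6] turn [  0.1  -30.23   0.59] q [ 0.85  0.14 -0.87  1.82  0.28  1.3  -0.4 ]
6125 0.09990315587054488 ((511.39642333984375, -63.05678939819336), (44.451473236083984, 60.25297927856445), 72.24524688720703)
0 nan ((0.0, 0.0), (0.0, 0.0), 0.0)
  return _methods._mean(a, axis=axis, dtype=dtype,
  ret = ret.dtype.type(ret / rcount)
```

View pics/w2.png

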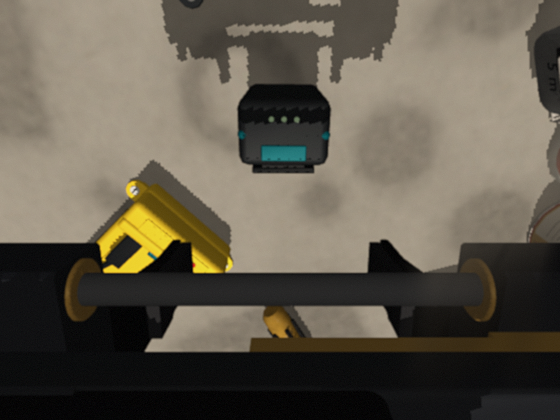

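The standing pack is at (283,130) with its teal button and rail facing the camera's lower side, as planned. Next is the second grip, tilted −40°.

```bash
python3 -m handwheel '[[0.087,0,0,0,0,-10,0],[0.087,0,0,0,0,-10,0],[0.087,0,0,0,0,-10,0.5],[0.087,0.036,0,0,0,0,0],[0.087,0.036,0,0,0,0,0],[0.087,0.036,0,0,0,0,0],[0.087,0,0,0,0,0,0]]'
python3 - <<'E'
from h import *
goto(.5114,-.0631,.060,72.2,-40)
E
```

```text
time: 11.3
position: [0.5196, -0.0333, 0.1056]
tool_rot: [2.134, 1.538, -0.779]
ft_force: [-0.6, 1.1, 0.5]
grip_width: 0.999
grip_force: 0.0
shift now-axes mm [ 5.6  2.1 73.8] shift target-axes [ 5.7  1.3 73.8] turn [-0.66 -0.09 -0.42] q [ 0.29  0.59 -0.82  1.7   0.83  1.68 -1.08]
```

```bash
python3 -m handwheel '[[0.087,0.005,0.0015,0,-0.7,0,-0.4],[0.087,0,0,0.025,0,0,0],[0.087,0,0,0.025,0,0,0],[0.087,0,0,0.023,0,0,0],[0.087,0,0,0,0,0,0],[0.087,0,0,0,0,0,0]]'
python3 - <<'E'
from h import *
goto(.5114,-.0631,.060,72.2,-40)
E
```

```text
time: 12.05
position: [0.5104, -0.0736, 0.0498]
tool_rot: [2.119, 1.543, -0.761]
ft_force: [0.4, 0.1, -0.7]
grip_width: 0.997
grip_force: 0.0
shift now-axes mm [ 1.3 -2.3  4.6] shift target-axes [ 1.3 -2.3  4.6] turn [ 0.48 -0.12 -0.22] q [ 0.33  0.61 -0.79  1.79  0.89  1.57 -1.11]
```

```bash
python3 -m handwheel '[[0.087,0.001,-0.002,0.0045,0.4,0,-0.2],[0.087,0,0,0,0,0,0],[0.05,0,0,0,0,0,0],[0.05,0,0,0,0,0,0],[0.05,0,0,0,0,0,0],[0.05,0,0,0,0,0,0],[0.05,0,0,0,0,0,0],[0.05,0,0,0,0,0,0],[0.05,-0.019,0,-0.023,0,0,0],[0.05,-0.026,0,-0.031,0,0,0],[0.05,-0.015,0,-0.018,0,0,0],[0.05,0,0,0,0,0,0]]' 35
python3 - <<'E'
from h import *
goto(.5114,-.0631,.060,72.2,-40)
E
```

```text
time: 13.55
position: [0.5083, -0.0747, 0.1397]
tool_rot: [2.121, 1.546, -0.766]
ft_force: [1.1, 0.6, -3.3]
grip_width: 0.687
grip_force: 35.0
shift now-axes mm [60.2 -0.9 72.5] shift target-axes [60.4 -0.6 72.4] turn [ 0.17 -0.16 -0.09] q [ 0.38  0.49 -0.84  1.74  0.82  1.66 -0.99]
```

```bash
python3 -m handwheel '[[0.05,0,0,0,0,10,0],[0.05,0,0,0,0,10,0],[0.05,0,0,0,0,10,0],[0.05,0,0,0,0,10,0],[0.05,0,0,0,0,10,0],[0.05,0,0,0,0,10,0],[0.05,0,0,0,0,10,0],[0.05,0,0,0,0,10,0],[0.05,0,0,0,0,10,0],[0.05,0,0,0,0,0,0],[0.05,0,0,0,0,0,0]]'
python3 - <<'E'
from h import *
goto(.505,-.09,.04,72.2,50)
E
```

```text
time: 14.92
position: [0.5073, -0.0736, 0.1388]
tool_rot: [-1.993, -1.457, -0.928]
ft_force: [-0.0, -0.1, -2.2]
grip_width: 0.687
grip_force: 35.0
shift now-axes mm [-86.1   2.9  70.1] shift target-axes [-86.1   2.9  70. ] turn [-0.13  0.04  0.09] q [ 1.5   0.54 -1.04  1.91 -0.43  1.16  0.4 ]
```

```bash
python3 -m handwheel '[[0.05,-0.03,0,0.025,0,0,0],[0.05,-0.03,0,0.025,0,0,0],[0.05,-0.023,0,0.018,0,0,0],[0.05,0,0,0,0,0,0],[0.05,0,0,0,0,0,0]]'|grep -E "pos|ft"
python3 -m handwheel '[[0.05,-0.0023,0,0.0019,0,0,0],[0.05,0,0,0,0,0,0]]' | grep -E "position|ft"
python3 - <<'E'
from h import *
goto(.505,-.09,.034,72.2,50)
E
```

```text
position: [0.5083, -0.0756, 0.0335]
ft_force: [0.5, -0.5, -2.1]
position: [0.5075, -0.0765, 0.029]
ft_force: [0.3, -0.8, -2.9]
shift now-axes mm [-4.9  1.8  5.4] shift target-axes [-4.9  1.8  5.4] turn [0.02 0.   0.1 ] q [ 1.41  0.72 -0.93  1.94 -0.34  0.99  0.47]
```

```bash
for i in 1 2; do python3 -m handwheel '[[0.05,-0.0023,0,0.0019,0,0,0],[0.05,0,0,0,0,0,0]]' | grep -E "position|ft";done
python3 - <<'E'
from h import *
goto(.505,-.09,.034,72.2,50)
E
```

```text
position: [0.507, -0.0762, 0.0253]
ft_force: [1.0, -0.2, -2.7]
position: [0.5074, -0.0761, 0.0226]
ft_force: [1.2, 0.6, -2.3]
shift now-axes mm [-0.3  2.   0.9] shift target-axes [-0.3  2.   0.9] turn [-0.   -0.11  0.03] q [ 1.41  0.73 -0.92  1.94 -0.34  0.98  0.47]
```

```bash
python3 -m handwheel '[[0.05,-0.0015,0,0.0013,0,0,0],[0.05,0,0,0,0,0,0]]' | grep -E "position|ft";python3 -m handwheel '[[0.05,-0.001,0,0.0008,0,0,0],[0.05,0,0,0,0,0,0]]' | grep -E "position|ft"
```

```text
position: [0.5077, -0.0759, 0.0223]
ft_force: [-2.9, -2.2, 8.9]
position: [0.5077, -0.0759, 0.0223]
ft_force: [-6.8, -4.5, 16.9]
```

```bash
python3 -m handwheel '[[0.05,0.001,0,-0.0008,0,0,0],[0.087,0,0,0,0,0,0],[0.087,0,0,0,0,0,0],[0.087,0,0,0,0,0,0],[0.087,0,0,0,0,0,0],[0.087,0,0,-0.03,0,0,0],[0.087,0,0,-0.06,0,0,0],[0.087,0.05,0,-0.03,0,0,0],[0.087,0.05,0,0,0,-10,0],[0.087,0.03,0,0,0,-10,0],[0.087,0,0,0,0,-10,0],[0.087,0,0,0,0,-10,0]]' | grep pos
python3 -m handwheel '[[0.087,0,0,0,0,-10,0],[0.087,0,0,0,0,0,0],[0.087,0,0,0,0,0,0]]'|grep -E "time|pos|rot"
python3 - <<'E'
from h import *
goto(.505,-.09,.15,72.2,0)
im,d,ci=snap("wrist","w3");P=cloud(ci,d);
for lo,hi in((.045,.065),(.02,.065)):
  m=(P[...,2]>lo)&(P[...,2]<hi)&(abs(P[...,0]-.51)<.09)&(abs(P[...,1]+.09)<.08)
  q=P[m];print(len(q),np.median(q[:,2]),cv2.minAreaRect((q[:,:2]*1000).astype(np.float32)))
E
```

```text
position: [0.5058, -0.0808, 0.1946]
time: 18.68
position: [0.505, -0.0815, 0.1929]
tool_rot: [-2.536, -1.849, -0.003]
shift now-axes mm [-8.3  2.7 61.8] shift target-axes [-8.1  2.6 61.9] turn [-0.08 -0.2   0.  ] q [ 1.13  0.15 -1.09  1.8   0.13  1.28 -0.3 ]
7434 0.05592366714953664 ((506.72625732421875, -79.11524963378906), (98.40858459472656, 60.120880126953125), 72.36186981201172)
7510 0.05591138665530693 ((506.72625732421875, -79.11524963378906), (98.40858459472656, 60.120880126953125), 72.36186981201172)
```

View pics/w3.png

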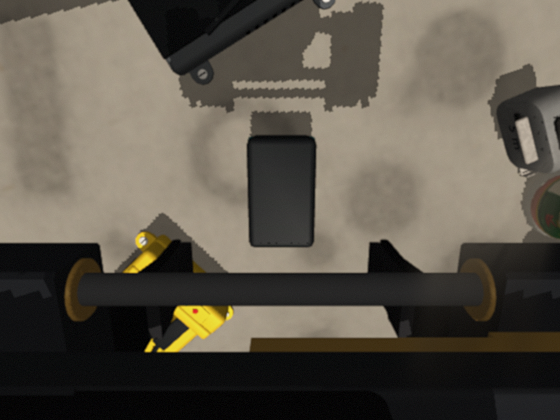

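The pack lies upside down, flat face up at z≈56 mm, centred at (281,192) in the picture. I'll grip it tool-down.

```bash
python3 - <<'E'
from h import *
goto(.5067,-.0791,.040,72.4,0)
E
python3 -m handwheel '[[0.087,0.003,0,0.05,0,0,0],[0.087,0,0,0.05,0,-0.2,0],[0.087,0,0,0.04,0,0,0],[0.087,0,0,0,0,0,0],[0.087,0,0,0,0,0,0]]'|grep -E "ft|pos"
python3 - <<'E'
from h import *
goto(.5067,-.0791,.040,72.4,0)
E
```

```text
shift now-axes mm [  3.4   1.  171.7] shift target-axes [  3.9   0.8 171.7] turn [-0.09 -0.18 -0.34] q [ 1.14  0.15 -1.09  1.8   0.13  1.28 -0.3 ]
position: [0.5072, -0.0792, 0.0546]
ft_force: [0.9, 0.7, 0.9]
shift now-axes mm [-0.1 -0.5 33.6] shift target-axes [-0.1 -0.5 33.6] turn [ 0.07  0.07 -0.32] q [ 1.    0.35 -1.01  1.95  0.34  1.03 -0.48]
```

```bash
python3 -m handwheel '[[0.087,0,-0.0005,0.02,0,0,-0.3],[0.087,0,0,0.013,0,0,0],[0.087,0,0,0,0,0,0],[0.087,0,0,0,0,0,0],[0.05,0,0,0,0,0,0],[0.05,0,0,0,0,0,0],[0.05,0,0,0,0,0,0],[0.05,0,0,0,0,0,0],[0.05,0,0,0,0,0,0],[0.05,0,0,0,0,0,0],[0.05,0,0,-0.03,0,0,0],[0.05,0,0,-0.05,0,0,0]]' 30
python3 -m handwheel '[[0.05,0,0,-0.03,0,0,0],[0.05,0,0,0,0,0,10],[0.05,0,0,0,0,0,10],[0.05,0,0,0,0,0,10],[0.05,0,0,0,0,0,10],[0.05,0,0,0,0,0,10],[0.05,0,0,0,0,0,10],[0.05,0,0,0,0,0,0],[0.05,0,0,0,0,0,0]]'
python3 - <<'E'
from h import *
c=np.cos(np.radians(11.95));s=np.sin(np.radians(11.95))
# refine charger from top view
ci=ctrl.camera_info("top");z=np.load("pics/top0.npy");P=cloud(ci,z)
q=P[160:245,190:265].reshape(-1,3);m=q[(q[:,2]>.012)&(q[:,2]<.08)];print(cv2.minAreaRect((m[:,:2]*1000).astype(np.float32)))
o=np.array([.493,.1085])
# pack frame origin when nose at charger x=n: origin x = n-42
for n in (20,28,80): print(n,o+np.array([c,s])*(n-42)/1000)
x=(28-42-0)/1000
goto(o[0]+c*x,o[1]+s*x,.10,11.95,0)
E
```

```text
time: 20.85
position: [0.5037, -0.0774, 0.0993]
tool_rot: [-2.53, -1.857, 0.007]
ft_force: [0.3, -0.7, -1.7]
grip_width: 0.686
grip_force: 30.0
time: 21.98
position: [0.5057, -0.0774, 0.1301]
tool_rot: [3.12, 0.348, -0.002]
ft_force: [-0.1, 0.4, -3.7]
grip_width: 0.688
grip_force: 30.0
((523.5018920898438, 112.16796112060547), (175.1223907470703, 115.79838562011719), 14.286999702453613)
20 [0.47147677 0.10394472]
28 [0.4793034  0.10560119]
80 [0.53017649 0.1163682 ]
shift now-axes mm [  14.6 -184.4   48.8] shift target-axes [  12.1 -184.5   49.1] turn [0.1  0.09 0.77] q [ 0.95  0.19 -0.93  1.88  0.17  1.15 -1.38]
```

```bash
python3 -m handwheel '[[0.05,-0.02,-0.061,0,0,0,0.8],[0.05,-0.02,-0.061,0,0,0,0],[0.05,-0.02,-0.061,0,0,0,0],[0.05,0,0,0,0,0,0],[0.05,0,0,0,0,0,0]]'
python3 - <<'E'
from h import *
im,d,ci=snap("wrist","w4");P=cloud(ci,d).reshape(-1,3);P=P[d.ravel()>0]
P=P[(abs(P[:,0]-.52)<.13)&(abs(P[:,1]-.115)<.075)]
for lo,hi in((.025,.031),(.0315,.036),(.0365,.042),(.05,.06)):
  m=P[(P[:,2]>lo)&(P[:,2]<hi)];print(lo,len(m),np.median(m[:,2]),cv2.minAreaRect((m[:,:2]*1000).astype(np.float32)))
goto(.4793,.1056,.1,11.95,0)
E
```

```text
time: 22.6
position: [0.4121, 0.0841, 0.1303]
tool_rot: [3.121, 0.324, 0.0]
ft_force: [-0.0, -0.3, -2.4]
grip_width: 0.687
grip_force: 30.0
0.025 19184 0.027784492044427705 ((495.6445007324219, 109.32098388671875), (116.66841125488281, 101.13763427734375), 11.94722843170166)
0.0315 1122 0.03393841560420183 ((513.8233642578125, 113.53717041015625), (70.0289306640625, 81.6967544555664), 11.874984741210938)
0.0365 2221 0.03855055671503521 ((537.0755615234375, 118.15483856201172), (25.44881248474121, 72.14167785644531), 12.130256652832031)
0.05 0 nan ((0.0, 0.0), (0.0, 0.0), 0.0)
shift now-axes mm [70.1 -7.9 49.2] shift target-axes [70.1 -7.5 49.3] turn [ 0.16  0.03 -0.19] q [ 0.89 -0.14 -1.07  2.07 -0.13  1.14 -1.49]
  return _methods._mean(a, axis=axis, dtype=dtype,
  ret = ret.dtype.type(ret / rcount)
```

View pics/w4.png

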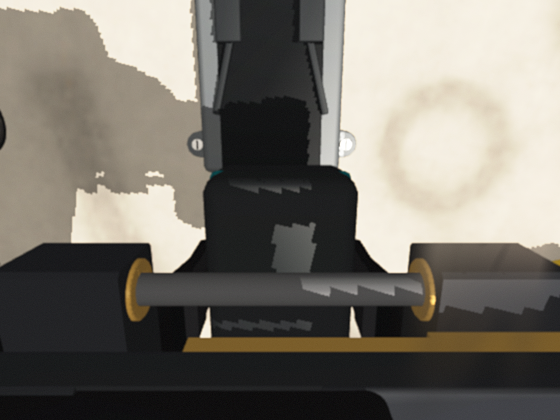

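The picture shows the pack in hand, lined up just before the charger mouth. The lips and walls sit near columns 215–345, symmetric about the pack's centre at 281.

```bash
python3 -m handwheel '[[0.05,0.034,-0.004,0,0,0,-0.2],[0.05,0.034,-0.004,0,0,0,0],[0.05,0,0,0.03,0,0,0],[0.05,0,0,0.03,0,0,0],[0.05,0,0,0,0,0,0],[0.05,0,0,0,0,0,0]]'|grep -E "ft|pos"
python3 - <<'E'
from h import *
goto(.4773,.1055,.0686,11.95,0)
E
```

```text
position: [0.4777, 0.1059, 0.0708]
ft_force: [0.2, 0.2, -2.9]
shift now-axes mm [-0.5  0.3 21.2] shift target-axes [-0.5  0.3 21.2] turn [ 0.07 -0.   -0.07] q [ 0.75  0.29 -1.13  1.99  0.3   1.05 -1.88]
```

```bash
python3 -m handwheel '[[0.05,-0.0005,0,0.01,0,0,0],[0.05,0,0,0.007,0,0,0],[0.05,0,0,0,0,0,0],[0.05,0,0,0,0,0,0]]'|grep -E "ft|pos"
python3 -m handwheel '[[0.05,0,0,0.002,0,0,0],[0.05,0,0,0,0,0,0]]'|grep -E "ft|pos"
python3 -m handwheel '[[0.05,0,0,0.001,0,0,0],[0.05,0,0,0,0,0,0]]'|grep -E "ft|pos"
```

```text
position: [0.4765, 0.1062, 0.0533]
ft_force: [-1.1, -0.5, -2.5]
position: [0.4763, 0.106, 0.0511]
ft_force: [0.0, -0.5, -3.3]
position: [0.4763, 0.1061, 0.0501]
ft_force: [0.2, -0.5, -2.7]
```

```bash
python3 -m handwheel '[[0.05,0,0,0.001,0,0,0],[0.05,0,0,0,0,0,0]]'|grep -E "ft|pos"
python3 -m handwheel '[[0.05,0,0,0.0005,0,0,0],[0.05,0,0,0,0,0,0]]'|grep -E "ft|pos"
python3 - <<'E'
from h import *
goto(.4773,.1055,.0686,11.95,0)
E
```

```text
position: [0.4762, 0.106, 0.049]
ft_force: [-0.6, 0.1, -3.5]
position: [0.4764, 0.1061, 0.0488]
ft_force: [-0.5, -1.3, -1.2]
shift now-axes mm [ 0.8  0.8 -0.8] shift target-axes [ 0.8  0.8 -0.8] turn [ 0.13  0.04 -0.  ] q [ 0.72  0.32 -1.11  2.01  0.35  1.01 -1.91]
```

```bash
python3 -m handwheel '[[0.05,0,0.0007,0.0003,0,0,0],[0.05,0,0,0,0,0,0],[0.07,0,0,0,0,0,0],[0.07,0,0,0,0,0,0],[0.07,0,0,0,0,0,0],[0.05,0,0,0,0,0,0],[0.05,0,0,0,0,0,0],[0.05,0,0,0,0,0,0],[0.05,0,0,0,0,0,0],[0.05,0,0,0,0,0,0]]' 10
python3 -m handwheel '[[0.05,0.003,0,0,0,0,0],[0.05,0.004,0,0,0,0,0],[0.05,0.004,0,0,0,0,0],[0.05,0.004,0,0,0,0,0],[0.05,0,0,0,0,0,0]]'
python3 - <<'E'
from h import *
goto(.5302,.1167,.0678,11.95,0)
E
```

```text
time: 26.15
position: [0.4765, 0.1054, 0.0483]
tool_rot: [3.122, 0.327, -0.001]
ft_force: [0.3, -0.6, -0.8]
grip_width: 0.688
grip_force: 10.0
time: 26.78
position: [0.492, 0.1087, 0.0483]
tool_rot: [3.123, 0.327, 0.001]
ft_force: [0.4, 1.3, -1.0]
grip_width: 0.682
grip_force: 10.0
shift now-axes mm [39.   0.1 -0.4] shift target-axes [39.   0.1 -0.5] turn [ 0.1  -0.04  0.  ] q [ 0.69  0.36 -1.08  1.97  0.38  1.02 -1.93]
```

No resistance, so I'll continue, checking forces.

```bash
python3 -m handwheel '[[0.05,0.004,0,0,0,0,0],[0.05,0.004,0,0,0,0,0],[0.05,0.004,0,0,0,0,0],[0.05,0,0,0,0,0,0]]'|grep -E "ft|pos"
python3 -m handwheel '[[0.05,0.004,0,0,0,0,0],[0.05,0.004,0,0,0,0,0],[0.05,0.004,0,0,0,0,0],[0.05,0,0,0,0,0,0]]'|grep -E "ft|pos"
python3 - <<'E'
from h import *
goto(.5302,.1167,.0678,11.95,0)
E
```

```text
position: [0.5037, 0.1112, 0.0483]
ft_force: [1.5, 0.5, -0.6]
position: [0.5155, 0.1136, 0.0483]
ft_force: [0.5, 0.8, -0.8]
shift now-axes mm [15.   0.  -0.4] shift target-axes [15.   0.  -0.5] turn [ 0.1  -0.04 -0.  ] q [ 0.63  0.41 -1.05  1.92  0.42  1.05 -1.96]
```

```bash
python3 -m handwheel '[[0.05,0.004,0,0,0,0,0],[0.05,0.004,0,0,0,0,0],[0.05,0.003,0,0,0,0,0],[0.05,0,0,0,0,0,0]]'|grep -E "ft|pos"
for i in 1 2 3; do python3 -m handwheel '[[0.05,0.0015,0,0,0,0,0],[0.05,0,0,0,0,0,0]]'|grep -E "ft|pos"; done
```

```text
position: [0.5259, 0.1158, 0.0483]
ft_force: [-0.2, 0.2, 0.1]
position: [0.5269, 0.1161, 0.0483]
ft_force: [-2.0, -0.5, 3.3]
position: [0.5284, 0.1164, 0.0483]
ft_force: [-1.4, -0.0, 3.4]
position: [0.5297, 0.1167, 0.0483]
ft_force: [-2.2, -0.5, 3.8]
```

```bash
for i in 1 2 3; do python3 -m handwheel '[[0.05,0.0012,0,0,0,0,0],[0.05,0,0,0,0,0,0]]'|grep -E "ft|pos"; done
python3 - <<'E'
from h import *
im,d,ci=snap("wrist","w5")
im,d,ci=snap("top","t5");cv2.imwrite("pics/t5c.png",cv2.resize(im[160:245,185:275],None,fx=6,fy=6,interpolation=cv2.INTER_CUBIC))
E
```

```text
position: [0.5298, 0.1167, 0.0483]
ft_force: [-5.6, -2.4, 7.7]
position: [0.53, 0.1167, 0.0481]
ft_force: [-7.6, -2.1, 9.6]
position: [0.5306, 0.1168, 0.0478]
ft_force: [-9.0, -2.2, 9.0]
```

```bash
python3 -m handwheel '[[0.05,-0.001,0,0,0,0,0],[0.08,0,0,0,0,0,0],[0.08,0,0,0,0,0,0],[0.08,0,0,0,0,0,0],[0.08,0,0,0,0,0,0],[0.08,0,0,-0.03,0,0,0],[0.08,0,0,-0.05,0,0,0],[0.08,0,0,-0.05,0,0,0],[0.08,-0.05,0,-0.02,0,0,0],[0.08,-0.05,0,0,0,0,0],[0.08,0,0,0,0,0,0]]'
python3 - <<'E'
from h import *
im,d,ci=snap("wrist","w6");P=cloud(ci,d);Q=P.reshape(-1,3)[d.ravel()>0]
m=Q[(abs(Q[:,0]-.53)<.08)&(abs(Q[:,1]-.117)<.06)&(Q[:,2]>.076)&(Q[:,2]<.1)]
r=cv2.minAreaRect((m[:,:2]*1000).astype(np.float32));print(len(m),m[:,2].mean(),m[:,2].std(),r)
A=np.c_[m[:,:2],np.ones(len(m))];print("plane",np.linalg.lstsq(A,m[:,2],rcond=None)[0])
h=Q[(Q[:,0]>.54)&(abs(Q[:,1]-.12)<.08)&(Q[:,2]>.052)&(Q[:,2]<.058)]
print("hump",cv2.minAreaRect((h[:,:2]*1000).astype(np.float32)) if len(h)>10 else 0)
E
```

```text
time: 31.25
position: [0.4429, 0.0972, 0.2011]
tool_rot: [3.108, 0.325, -0.001]
ft_force: [0.8, -1.0, -0.1]
grip_width: 0.919
grip_force: 0.0
10600 0.08368966012189429 0.0012586226669519037 ((527.69580078125, 117.26642608642578), (99.4515609741211, 60.22871017456055), 11.831831932067871)
plane [-0.00060013 -0.0005149   0.08406812]
hump ((584.9915771484375, 128.352294921875), (22.77151870727539, 101.99044036865234), 12.010892868041992)
```

View pics/w6.png

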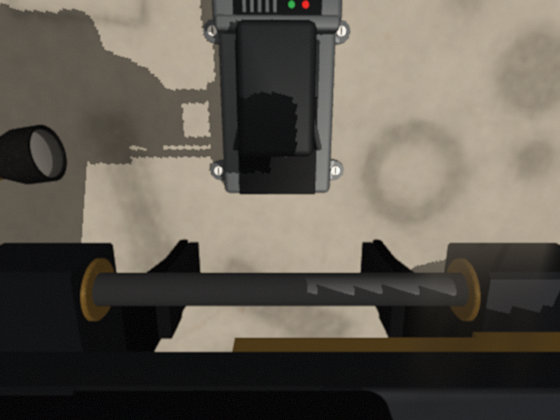

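The pack sits under the guides, flat to within 0.1° and aligned with the charger. Its front edge overlaps the hump front by about 3 mm, as expected when home (88 vs 85 mm). I'll hand it in.

```bash
python3 -c "
from bench import ctrl
print(ctrl.close_job())"
```

```text
the job is handed in; nothing more can be done
None
```

The pack is upside down and fully home under the charger's guides by my last measurements, and the gripper is clear; the job was handed in at about 31 s, with no verdict returned.

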